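Slide the glass cover off the balance stone and close the developing tank

ROBOT

A 7-joint arm with a two-finger parallel gripper is mounted at the origin on the work surface. World frame = base frame: x ahead of the robot, y to its left, z up, the work surface at z = 0. Lengths are in m, angles in degrees, forces in N, time in s.
With the tool pointing down it reaches from about 0.35 to 0.9 m from the base axis. Payload 7.2 kg.
Tool frame: the origin (TCP) lies at the very end of the fingers, on their centre line; the grasp point (between the pads) lies 19 mm behind it; z points along the fingers, y is the line along which they close (so a half turn about z gives the same grasp; the last joint's range is limited). The gripper opens to 88 mm and grips with 3 to 60 N. Pads are 20 mm wide; open, the fingers measure 115 mm over their backs; the gripper's body (75 mm by 178 mm) begins 61 mm behind the grasp point.
Start: joints at [-72.032, 23.554, -0.728, 91.456, 0.321, 64.991, -4.71], TCP at [0.233, 0.58, 0.223] pointing down, gripper open.
Joint ranges: [-169.25, 169.25], [-16.82, 113.86], [-84.01, 82.57], [7.8, 145.47], [-59.2, 239.2], [7.22, 106.19], [-163.78, 163.78]. Speed limits (degrees/s): [136.94, 136.94, 172.46, 172.46, 180, 180, 180].

INTERFACE

Orientations are given as a 3x3 rotation matrix whose columns are the frame's x, y, z axes.
In Python, from bench import readout, imaging, order gives the robot as it stands. The module is installed in compiled form; this text tells all that it offers.
- The arm moves only by the shell command python3 -m jog 'ROWS'. ROWS is JSON, a list of rows, each a list of 3 entries, a list of its own where there are three numbers: the turn, a rotation vector about the tool's x, y, z in degrees, then the shift along the tool's x, y, z in m, then the opening in per cent of the stroke, from 0 (shut) to 100 (fully open). A call has 1 to 5 rows; each row is the pose to reach, as a shift and turn from the pose commanded when the call began, along the tool's axes at that moment; what a row does not reach only later rows make up. A row lasts 1/12 s, in which the tool goes at most 41.7 mm and 7.16 degrees, less where a joint would pass 70% of its speed; a pose out of reach is approached as far as the arm can. A call with a gripper value outside its range is refused whole. The fingers move at their own pace and stop on an object; the grip force is fixed at half the most. Time passes only in rows, so rows that repeat a pose let the fingers close. It gives the time, the measured TCP pose, the force, the opening and the grip force at its end, in the units of the state.
- readout.sense(): the state, without advancing time (a new reading comes with each control period).
- imaging.camera(name): name is "scene" or "side" or "wrist"; returns (picture, depth): 480x640x3 uint8, red, green, blue; 480x640 float32, m along the optical axis (not along the pixel's ray), 0 where there is no reading.
- imaging.camera_info(name): a dict with "mtx" (3x3 intrinsics, pixels), "camera_from_world" (4x4, takes a point from world to camera coordinates). Camera axes: x right, y down, z forward; pixel columns grow to the right and rows downward; lengths in m; the calibration is good to about 2 mm. A picture is of the moment at which its call begins: read the wrist's pose just before it. camera_info takes no time and is no camera call; for the wrist camera it gives the pose at the moment of the call.
- order.sign_off(): hands the job in; it is judged then, once.
The state is a dict: "time": time; "joint_pos": joint angles; "qd": joint speeds; "joint_efforts": joint torques, N m; "position": TCP position; "tool_rot": TCP orientation; "ft_force": force on the tool from outside, world axes, zero at the start; "moment": the same for the moment, N m; "gripper_width": opening from 0.0 (shut) to 1.0 (fully open); "grip_force": force on a finger pad.
Only numpy, scipy, OpenCV 4.12 (cv2) and the standard library are available. Lean on these libraries where they do the work, as an engineer would, in place of code of your own. Each camera call takes 0.05 s, during which the arm holds its last target. There are 200 camera calls.

TASK

The thin glass cover plate lies flat on the balance stone, too thin to be picked up there: press on it lightly, slide it out over the free edge of the stone until about a third of its length overhangs, then pinch the overhanging end and lift it off. Lay it gently, without dropping it, squarely on the rim of the open glass tank so that the mouth is completely covered, and let go. The glass scratches if it is slid under hard pressure; leave the tank where it stands and do not disturb the balance, the beaker or the bottle.

Things in the scene. Friction and masses are not known exactly. Their poses are not given: they have to be found in the camera images.
- cover_center (a point): centre of the loose cover plate: plain frosted glass, 68 mm wide (x), 128 mm long (y), 3 mm thick (z up), 65 g, no handle. It starts flat on the stone, +y end close to the balance, long sides within 0.13 rad of square to the free edge. Friction on stone about 0.6; fingertips grip it better: 3 to 8 N of pressure draws it along; slid under more than 12 N it gets scratched.
- stone_edge (a point): middle of the free edge of the balance stone, at its top surface, 60 mm above the bench. A fixed dark granite slab, 300 mm along this edge (x), 450 mm deep (+y points from the edge into the stone, -y out over the free bench), z up, sides vertical. The cover's -y end starts 5 to 30 mm inside this edge.
- tank_rim (a point): centre of the mouth of the open tank, at rim height, 105 mm above the bench. Loose rectangular glass trough, 0.52 kg, outside 56 mm (x) by 120 mm (y), walls 4 mm, flat ground rim; a white plate leans inside below the rim. The cover lies on it with long sides parallel (either way round), projecting 6 mm at the long sides and 4 mm at the ends.
- balance: laboratory balance, 190 mm (x) by 255 mm (y) by 93 mm high, round steel pan, control panel towards the stone's free edge; origin at the centre of its underside. Stands on the stone, panel side 165 mm in from the free edge. Bystander.
- beaker: empty glass beaker, 70 mm across, 95 mm high, standing on the bench; origin at the centre of its underside. Bystander.
- bottle: amber reagent bottle with black cap, 70 mm across, 143 mm high, standing on the bench; origin at the centre of its underside. Bystander.
Things that resemble listed ones, but are neither listed nor needed, are in the scene too. Of the things like the part that bears cover_center, leave any that is red; of the rest the larger one is meant.

How it is judged:
By the outcome, as a careful person would: the job done as asked, in the order asked, and still so for the second after the job is handed in, with the robot touching nothing.
It also fails if it takes over 67 s, if anything falls off the work surface, if the arm or the gripper's body presses on something with over 40 N, if the wrist force passes 120 N, or if a joint passes its speed limit or range.

## Working session

There is one attempt and no reset: what is moved stays moved. The work goes in short steps, Python scripts to look and compute and a shell command to move; the robot and the scene stay as the last step left them, time stands still between calls to the robot, and variables do not carry over. Pictures are saved under pics/ and viewed, at most 13 in all, crops included, and the job is handed in when it is done.

```bash
mkdir -p pics
cat > h.py <<'E'
import numpy as np, cv2
from bench import readout, imaging, order
def snap(n):
    info=imaging.camera_info(n); p,d=imaging.camera(n); return p,d,np.array(info["mtx"]),np.array(info["camera_from_world"])
def ray(K,T,u,v):
    R,t=T[:3,:3],T[:3,3]; return -R.T@t, R.T@np.linalg.inv(K)@np.array([u,v,1.])
def onz(K,T,u,v,z):
    c,r=ray(K,T,u,v); return c+r*(z-c[2])/r[2]
def cloud(d,K,T):
    v,u=np.mgrid[:d.shape[0],:d.shape[1]]; P=np.stack([(u-K[0,2])/K[0,0]*d,(v-K[1,2])/K[1,1]*d,d],-1)
    return (P-T[:3,3])@T[:3,:3]
E
python3 - <<'E'
from h import *
s=readout.sense(); print(s)
for n in("scene","side","wrist"):
    p,d,K,T=snap(n); np.savez(f"pics/{n}0.npz",p=p,d=d,K=K,T=T); cv2.imwrite(f"pics/{n}0.png",p[...,::-1]); print(n,K.round(1).tolist(),(-T[:3,:3].T@T[:3,3]).round(3))
a=[cv2.imread(f"pics/{n}0.png") for n in("scene","side")]
E
```

```text
{'time': 0.0, 'joint_pos': array([-72.03318114,  23.59957562,  -0.72801823,  91.5036745 ,
         0.31987089,  64.9902784 ,  -4.71139125]), 'qd': array([ 0.04375466,  0.10258802, -0.00817956,  0.03283196, -0.08088041,
       -0.01666575,  0.09638818]), 'joint_efforts': array([ 4.05511209e-04, -5.87962961e+01,  6.42395709e-01, -2.91059428e+01,
       -5.37783781e-02,  1.86010986e-02,  1.15630510e-04]), 'position': array([0.23270704, 0.5795176 , 0.22181658]), 'tool_rot': array([[-9.27996494e-01,  3.72588588e-01, -5.01014379e-04],
       [ 3.72588911e-01,  9.27995261e-01, -1.51638484e-03],
       [-1.00048715e-04, -1.59387221e-03, -9.99998725e-01]]), 'ft_force': array([ 0.28801517, -0.11223975, -0.05688407]), 'moment': array([-0.03411132,  0.00302993, -0.01510228]), 'grip_force': 0.0, 'gripper_width': 0.9955201713507038}
scene [[498.3, 0.0, 317.7], [0.0, 498.3, 242.4], [0.0, 0.0, 1.0]] [0.998 0.345 0.936]
side [[505.2, 0.0, 330.0], [0.0, 505.2, 234.5], [0.0, 0.0, 1.0]] [ 0.207 -0.738  0.908]
wrist [[331.5, 0.0, 315.5], [0.0, 331.5, 240.3], [0.0, 0.0, 1.0]] [0.161 0.608 0.383]
```

View pics/scene0.png

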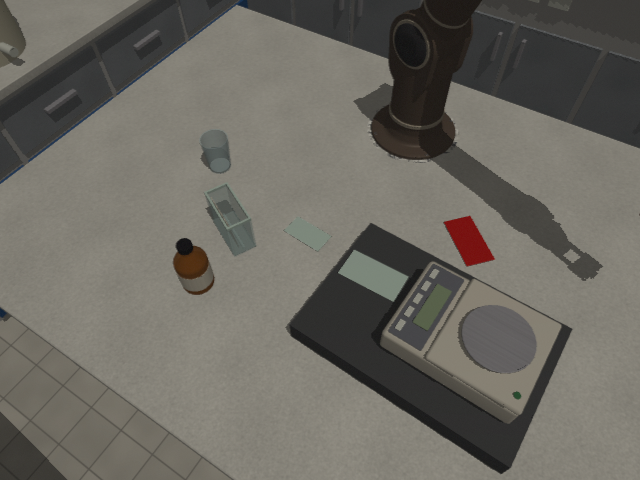

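View pics/side0.png

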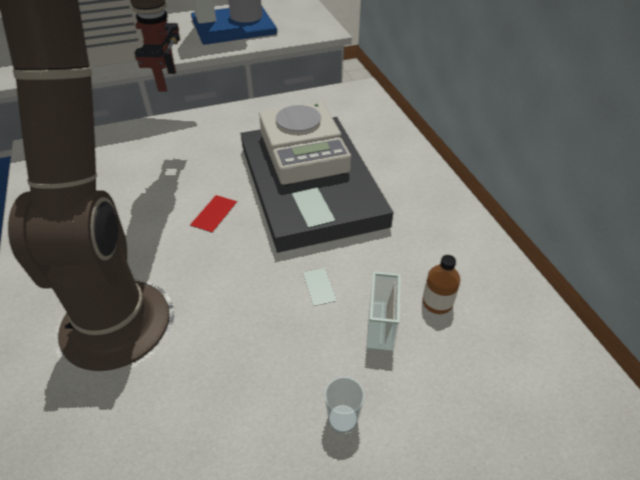

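The scene view shows three plates. A pale one lies on the dark stone at (373,275), a smaller pale one on the bench at (307,234) and a red one at (468,240). The red one is excluded. Of the pale ones, the larger, lying on the stone, is the cover. The tank is at scene (230,218) and side (384,310), the beaker at (216,150) and the bottle at (194,268).

Run:
```python
from h import *
def quad(m,n):
    cs,_=cv2.findContours(m,cv2.RETR_EXTERNAL,cv2.CHAIN_APPROX_NONE)
    return sorted(cs,key=cv2.contourArea)[-n:]
for n,box in(("scene",(330,245,420,305)),("side",(285,180,340,232))):
    f=np.load(f"pics/{n}0.npz");p,d,K,T=f["p"],f["d"],f["K"],f["T"]
    x0,y0,x1,y1=box; g=p.min(2).astype(float); sub=np.zeros(g.shape,np.uint8)
    hsv=cv2.cvtColor(p,cv2.COLOR_RGB2HSV)
    c=p[275,373] if n=="scene" else p[207,312]
    m=(np.abs(p.astype(int)-c.astype(int)).max(2)<30).astype(np.uint8); sub[y0:y1,x0:x1]=m[y0:y1,x0:x1]
    k=quad(sub,1)[0]; W=np.array([onz(K,T,u,v,.063)[:2] for u,v in k[:,0]],np.float32)
    r=cv2.minAreaRect(W); print(n,c,"cover",r,cv2.boxPoints(r).round(4).tolist())
    # stone
    dk=((p.max(2)<75)).astype(np.uint8); st=np.zeros_like(dk)
    b=(280,215,590,475) if n=="scene" else (235,110,400,250)
    st[b[1]:b[3],b[0]:b[2]]=dk[b[1]:b[3],b[0]:b[2]]
    X=cloud(d,K,T); top=(np.abs(X[...,2]-.06)<.006)&(X[...,0]>.1)&(d>0); top=top&(np.arange(640)[None,:]>b[0])&(np.arange(640)[None,:]<b[2])&(np.arange(480)[:,None]>b[1])&(np.arange(480)[:,None]<b[3])
    Q=X[top]; h=cv2.convexHull(Q[:,:2].astype(np.float32)); r=cv2.minAreaRect(Q[:,:2].astype(np.float32)); print(" stone top",len(Q),np.median(Q[:,2]),r,cv2.boxPoints(r).round(3).tolist())
a=cv2.imread("pics/scene0.png");b=cv2.imread("pics/side0.png")
A=cv2.resize(a[180:310,190:420],(800,452),interpolation=cv2.INTER_CUBIC); cv2.imwrite("pics/c1.png",A)
B=cv2.resize(b[180:360,270:480],(700,600),interpolation=cv2.INTER_CUBIC); cv2.imwrite("pics/c2.png",B)
```

```text
scene [124 135 122] cover ((0.49765780568122864, 0.14549309015274048), (0.0669146254658699, 0.12739695608615875), 0.24488535523414612) [[0.46389999985694885, 0.20900000631809235], [0.4645000100135803, 0.08169999718666077], [0.5314000248908997, 0.08190000057220459], [0.5307999849319458, 0.2092999964952469]]
 stone top 18040 0.05895931311690483 ((0.5390849709510803, 0.2927844226360321), (0.45046934485435486, 0.3033718764781952), 87.41162872314453) [[0.37700000405311584, 0.07500000298023224], [0.6800000071525574, 0.061000000685453415], [0.7009999752044678, 0.5109999775886536], [0.39800000190734863, 0.5249999761581421]]
side [181 193 183] cover ((0.4971155524253845, 0.1446569859981537), (0.06628842651844025, 0.12672458589076996), 0.7277794480323792) [[0.46320000290870667, 0.20759999752044678], [0.46480000019073486, 0.08089999854564667], [0.5310999751091003, 0.08169999718666077], [0.5295000076293945, 0.20839999616146088]]
 stone top 7689 0.06010125462129731 ((0.5410324931144714, 0.29036274552345276), (0.4568665325641632, 0.30192795395851135), 87.3225326538086) [[0.3799999952316284, 0.0689999982714653], [0.6809999942779541, 0.054999999701976776], [0.703000009059906, 0.5109999775886536], [0.4009999930858612, 0.5260000228881836]]
```

View pics/c1.png

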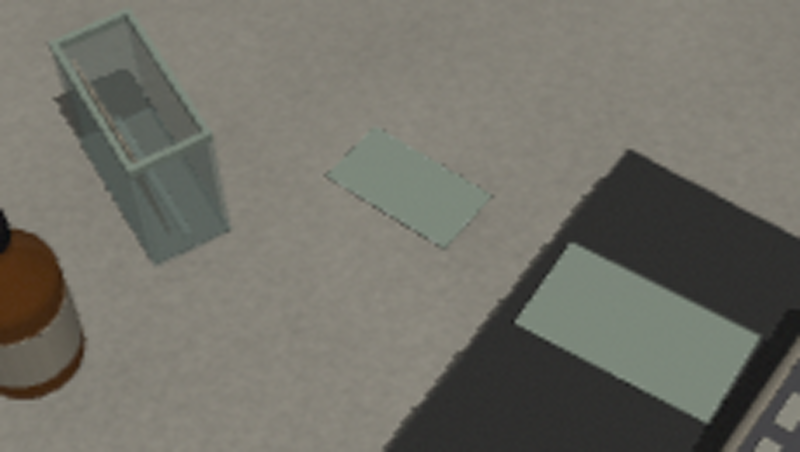

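View pics/c2.png

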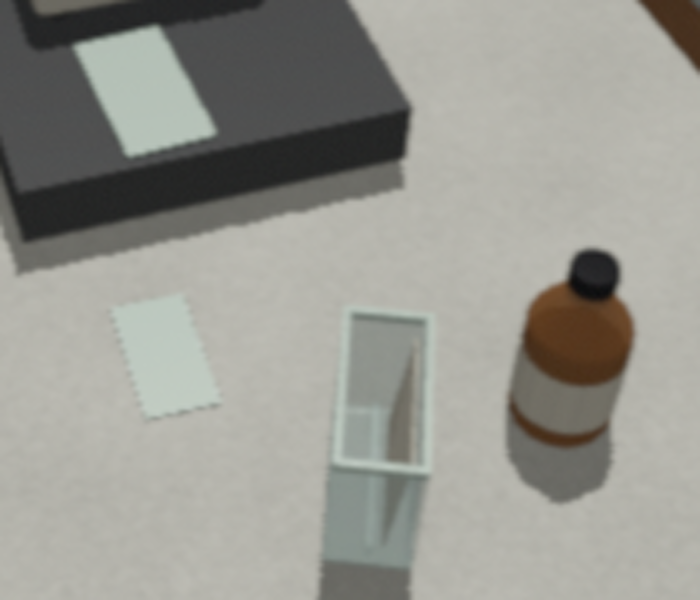

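```bash
cat >> h.py <<'E'
from scipy.spatial.transform import Rotation as Rn
def down(yaw): # tool x at yaw (deg) in world, z down
    c,s=np.cos(np.radians(yaw)),np.sin(np.radians(yaw)); return np.array([[c,s,0],[s,-c,0],[0,0,-1.]])
def delta(pos,yaw):
    s=readout.sense(); R=s["tool_rot"]
    print("t",round(s["time"],2),"turn",Rn.from_matrix(R.T@down(yaw)).as_rotvec(degrees=True).round(2),"shift",(R.T@(np.array(pos)-s["position"])).round(4),"pos",s["position"].round(4),"F",s["ft_force"].round(2),"w",round(s["gripper_width"],3), "j",s["joint_pos"].round(0))
E
python3 - <<'E'
from h import *
C={"scene":[(190+u/3.478,180+v/3.478) for u,v in((50,45),(127,14),(212,133),(133,169))],"side":[(270+u/3.333,180+v/3.333) for u,v in((345,309),(433,316),(430,474),(333,466))]}
for n in C:
    f=np.load(f"pics/{n}0.npz");K,T=f["K"],f["T"]
    W=np.array([onz(K,T,u,v,.105)[:2] for u,v in C[n]],np.float32); print(n,W.round(4).tolist(),cv2.minAreaRect(W))
    b={"scene":(185,243),"side":(448,262)}[n]; print(" cap",onz(K,T,*b,.143).round(3))
delta((.4974,.158,.20),90)
E
```

```text
scene [[0.5336999893188477, -0.2583000063896179], [0.48750001192092896, -0.23309999704360962], [0.5360000133514404, -0.1289999932050705], [0.5827999711036682, -0.15289999544620514]] ((0.5348274111747742, -0.19361677765846252), (0.11816632747650146, 0.05256078392267227), 65.00659942626953)
 cap [ 0.674 -0.18   0.143]
side [[0.5353999733924866, -0.13529999554157257], [0.5846999883651733, -0.15889999270439148], [0.5317000150680542, -0.2648000121116638], [0.48159998655319214, -0.24089999496936798]] ((0.5331226587295532, -0.19990979135036469), (0.11950785666704178, 0.05549570918083191), 63.43534851074219)
 cap [ 0.673 -0.188  0.143]
t 0.15 turn [-6.000e-02  5.000e-02  6.813e+01] shift [-0.4027 -0.2926  0.0224] pos [0.2327 0.5796 0.222 ] F [ 0.1   1.3  -0.14] w 0.999 j [-72.  24.  -1.  91.   0.  65.  -5.]
```

```bash
python3 -m jog '[[[0,0,7],[-0.033,-0.024,0],0],[[0,0,14],[-0.066,-0.048,0],0],[[0,0,21],[-0.099,-0.072,0],0],[[0,0,28],[-0.132,-0.096,0],0],[[0,0,35],[-0.165,-0.12,0],0]]'
python3 - <<'E'
from h import *
delta((.4974,.158,.20),90)
f=np.load("pics/scene0.npz");print("beaker",onz(f["K"],f["T"],220,163,0))
E
```

```text
time: 0.57
position: [0.3419, 0.4053, 0.2225]
tool_rot: [[-0.542, 0.841, -0.0], [0.841, 0.542, -0.0], [0.0, -0.0, -1.0]]
ft_force: [0.8, 0.7, -0.1]
gripper_width: 0.662
grip_force: 0.0
t 0.57 turn [-1.000e-02  0.000e+00  3.279e+01] shift [-0.2921 -0.0032  0.0225] pos [0.3419 0.4053 0.2225] F [ 0.8   0.73 -0.09] w 0.662 j [-63.  14.   9. 105.  -3.  61. -20.]
beaker [ 3.74840249e-01 -3.65827512e-01 -1.11022302e-16]
```

```bash
python3 -m jog '[[[0,0,6.6],[-0.04,0,0],0],[[0,0,13.2],[-0.08,0,0],0],[[0,0,19.8],[-0.12,0,0],0],[[0,0,26.3],[-0.16,-0.001,0],0],[[0,0,32.8],[-0.2,-0.002,0],0]]' >/dev/null
python3 - <<'E'
from h import *
delta((.4974,.158,.08),90)
E
```

```text
t 0.98 turn [ 0.   -0.02  0.01] shift [-0.0788  0.0479  0.1427] pos [0.4495 0.2367 0.2227] F [ 0.61 -0.27  0.22] w 0.286 j [-51.  12.  21. 109.  -5.  60. -28.]
```

```bash
python3 -m jog '[[[0,0,0],[-0.03,0.018,0],0],[[0,0,0],[-0.06,0.036,0],0],[[0,0,0],[-0.079,0.048,0.02],0],[[0,0,0],[-0.079,0.048,0.06],0],[[0,0,0],[-0.079,0.048,0.1],0]]' >/dev/null; python3 -m jog '[[[0,0,0],[0,0,0.03],0],[[0,0,0],[0,0,0.045],0],[[0,0,0],[0,0,0.05],0],[[0,0,0],[0,0,0.053],0],[[0,0,0],[0,0,0.053],0]]';python3 - <<'E'
from h import *
delta((.4974,.158,.063),90)
E
```

```text
time: 1.82
position: [0.4976, 0.1599, 0.0699]
tool_rot: [[-0.006, 1.0, 0.0], [1.0, 0.006, 0.0], [0.0, 0.0, -1.0]]
ft_force: [-0.2, 0.5, -0.2]
gripper_width: 0.003
grip_force: 0.0
t 1.82 turn [ 0.01 -0.    0.33] shift [-0.0019 -0.0003  0.0069] pos [0.4976 0.1599 0.0699] F [-0.25  0.54 -0.18] w 0.003 j [-39.  26.  20. 115. -13.  41. -10.]
```

```bash
python3 -m jog '[[[0,0,0],[-0.002,0,0.002],0],[[0,0,0],[-0.002,0,0.004],0],[[0,0,0],[-0.002,0,0.005],0],[[0,0,0],[-0.002,0,0.0055],0],[[0,0,0],[-0.002,0,0.0055],0]]' | grep -E "posi|ft_"; python3 -m jog '[[[0,0,0],[0,0,0.0005],0],[[0,0,0],[0,0,0.001],0],[[0,0,0],[0,0,0.001],0]]'| grep -E "posi|ft_"
```

```text
position: [0.4975, 0.158, 0.0645]
ft_force: [-0.4, 0.2, 0.7]
position: [0.4975, 0.158, 0.0635]
ft_force: [-0.8, 0.4, 3.1]
```

```bash
python3 -m jog '[[[0,0,0],[0,0,0.0002],0],[[0,0,0],[0,0,0.0003],0],[[0,0,0],[0,0,0.0003],0]]'| grep -E "posi|ft_"
```

```text
position: [0.4975, 0.158, 0.0634]
ft_force: [-2.3, -0.7, 7.9]
```

```bash
python3 -m jog '[[[0,0,0],[0,0,-0.00015],0],[[0,0,0],[-0.001,0,-0.00015],0],[[0,0,0],[-0.003,0,-0.00015],0]]'| grep -E "posi|ft_"
```

```text
position: [0.4978, 0.1563, 0.0634]
ft_force: [-0.7, 3.6, 4.7]
```

```bash
python3 -m jog '[[[0,0,0],[-0.002,0,0],0],[[0,0,0],[-0.004,0,0],0],[[0,0,0],[-0.006,0,0],0],[[0,0,0],[-0.008,0,0],0],[[0,0,0],[-0.01,0,0],0]]'| grep -E "posi|ft_"
python3 - <<'E'
from h import *
p,d,K,T=snap("scene"); cv2.imwrite("pics/s1.png",cv2.resize(p[200:330,280:450,::-1],(680,520),interpolation=cv2.INTER_CUBIC))
E
```

```text
position: [0.4982, 0.1456, 0.0634]
ft_force: [-0.3, 3.7, 5.9]
```

View pics/s1.png

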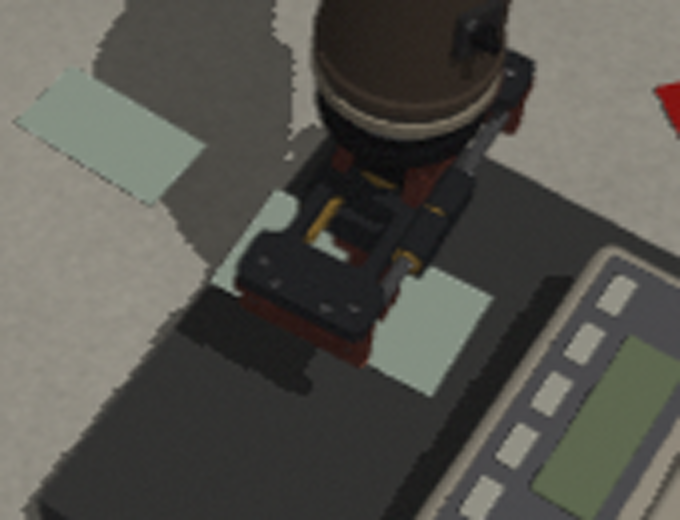

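The crop shows the cover moving with the fingers: its front corner is at about (333,271) in the full picture, near the stone edge, and it is still square. I'll continue the slide.

```bash
python3 -m jog '[[[0,0,0],[-0.003,0,-0.00005],0],[[0,0,0],[-0.006,0,-0.00005],0],[[0,0,0],[-0.009,0,-0.00005],0],[[0,0,0],[-0.012,0,-0.00005],0]]'| grep -E "posi|ft_"
```

```text
position: [0.4981, 0.1333, 0.0634]
ft_force: [0.3, 3.9, 4.7]
```

```bash
python3 -m jog '[[[0,0,0],[-0.003,0,0],0],[[0,0,0],[-0.006,0,0],0],[[0,0,0],[-0.009,0,0],0],[[0,0,0],[-0.011,0,0],0]]'| grep -E "posi|ft_"
```

```text
position: [0.4982, 0.1221, 0.0634]
ft_force: [-0.8, 4.4, 5.8]
```

```bash
python3 -m jog '[[[0,0,0],[-0.003,0,-0.00003],0],[[0,0,0],[-0.006,0,-0.00003],0],[[0,0,0],[-0.009,0,-0.00003],0],[[0,0,0],[-0.011,0,-0.00003],0]]'| grep -E "posi|ft_"
```

```text
position: [0.4982, 0.1111, 0.0634]
ft_force: [-0.9, 5.0, 5.1]
```

```bash
python3 -m jog '[[[0,0,0],[-0.003,0,0],0],[[0,0,0],[-0.006,0,0],0],[[0,0,0],[-0.009,0,0],0],[[0,0,0],[-0.011,0,0],0],[[0,0,0],[-0.011,0,0],0]]'| grep -E "posi|ft_"; python3 -m jog '[[[0,0,0],[0,0,-0.001],0],[[0,0,0],[0,0,-0.01],0],[[0,0,0],[0.02,0,-0.04],0],[[0,0,0],[0.05,0,-0.08],0],[[0,0,0],[0.05,0,-0.12],100]]'| grep -E "posi|ft_"
python3 -m jog '[[[0,0,0],[0,0,0],100],[[0,0,0],[0,0,0],100]]' >/dev/null
python3 - <<'E'
from h import *
print(readout.sense()["position"])
p,d,K,T=snap("side"); np.savez("pics/side2.npz",p=p,d=d,K=K,T=T); cv2.imwrite("pics/side2.png",p[130:330,240:480,::-1])
q,d,K,T=snap("wrist"); np.savez("pics/wrist2.npz",p=q,d=d,K=K,T=T); cv2.imwrite("pics/wrist2.png",q[...,::-1])
a=cv2.resize(p[130:330,240:480,::-1],(400,333)); b=cv2.resize(q[...,::-1],(400,300)); b=cv2.copyMakeBorder(b,0,33,0,0,0); cv2.imwrite("pics/m2.png",np.hstack([a,b]))
E
```

```text
position: [0.4982, 0.0997, 0.0634]
ft_force: [-0.3, 2.2, 5.1]
position: [0.4956, 0.1517, 0.1778]
ft_force: [0.1, 0.9, 0.5]
[0.49852892 0.14952554 0.18010999]
```

View pics/m2.png

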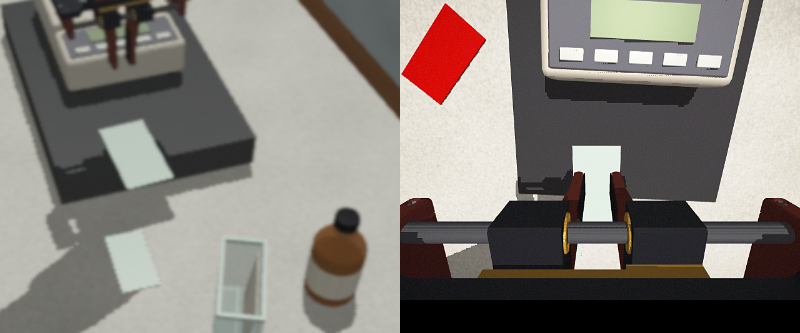

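The side crop shows the cover projecting past the stone edge near (150,165). The wrist view shows it straight, with nothing disturbed. I'll measure its pose, and refine the tank from the same picture.

Run:
```python
from h import *
f=np.load("pics/side2.npz");p,d,K,T=f["p"],f["d"],f["K"],f["T"]
c=p[222,320]; m=(np.abs(p.astype(int)-c.astype(int)).max(2)<28).astype(np.uint8); s=np.zeros_like(m); s[195:248,290:350]=m[195:248,290:350]
s=cv2.morphologyEx(s,cv2.MORPH_OPEN,np.ones((3,3),np.uint8))
k=max(cv2.findContours(s,0,cv2.CHAIN_APPROX_NONE)[0],key=cv2.contourArea)
W=np.array([onz(K,T,u,v,.063)[:2] for u,v in k[:,0]],np.float32); r=cv2.minAreaRect(W); print(c,r,cv2.boxPoints(r).round(4).tolist(), cv2.boundingRect(k))
delta((.498,.044,.12),90)
```

```text
[189 202 192] ((0.4974406957626343, 0.08667393773794174), (0.06555996835231781, 0.1264772117137909), 0.6656906604766846) [[0.46389999985694885, 0.14949999749660492], [0.46540001034736633, 0.023099999874830246], [0.531000018119812, 0.023800000548362732], [0.5295000076293945, 0.15029999613761902]] (301, 203, 42, 40)
t 5.55 turn [-0.05  0.04  0.29] shift [-0.1044  0.0007  0.0574] pos [0.4968 0.1484 0.1774] F [0.68 0.25 0.34] w 0.285 j [-41.  16.  24. 110.  -8.  55. -14.]
```

```bash
python3 -m jog '[[[0,0,0],[-0.035,0,0],100],[[0,0,0],[-0.07,0,0],100],[[0,0,0],[-0.1,0,0.03],100],[[0,0,0],[-0.105,0.001,0.05],100],[[0,0,0],[-0.105,0.001,0.07],100]]' >/dev/null;  python3 -m jog '[[[0,0,0],[0,0,0],100],[[0,0,0],[0,0,0],100],[[0,0,0],[0,0,0],100],[[0,0,0],[0,0,0],100]]' >/dev/null
python3 - <<'E'
from h import *
delta((.498,.043,.043),90.5)
E
```

```text
t 6.3 turn [ 0.05 -0.01 -0.15] shift [-0.0016 -0.0015  0.0656] pos [0.4995 0.0446 0.1086] F [0.37 0.73 0.72] w 0.968 j [-30.  20.  25. 117. -12.  45.   1.]
```

```bash
python3 -m jog '[[[0,0,0],[-0.0015,-0.0015,0.015],100],[[0,0,0],[-0.0015,-0.0015,0.03],100],[[0,0,0],[-0.0015,-0.0015,0.045],100],[[0,0,0],[-0.0015,-0.0015,0.06],100],[[0,0,0],[-0.0015,-0.0015,0.0655],100]]' ;  python3 -m jog '[[[0,0,0],[0,0,0],85],[[0,0,0],[0,0,0],85],[[0,0,0],[0,0,0],82],[[0,0,0],[0,0,0],82],[[0,0,0],[0,0,0],82]]'
python3 - <<'E'
from h import *
delta((.498,.043,.043),90.5)
p,d,K,T=snap("side"); cv2.imwrite("pics/s3.png",cv2.resize(p[170:270,260:400,::-1],(700,500),interpolation=cv2.INTER_CUBIC))
E
```

```text
time: 6.72
position: [0.4973, 0.0433, 0.0417]
tool_rot: [[-0.007, 1.0, -0.001], [1.0, 0.007, 0.0], [0.0, -0.001, -1.0]]
ft_force: [-1.0, -0.6, -0.3]
gripper_width: 1.003
grip_force: 0.0
time: 7.13
position: [0.498, 0.043, 0.0431]
tool_rot: [[-0.006, 1.0, 0.001], [1.0, 0.006, 0.0], [0.0, 0.001, -1.0]]
ft_force: [1.2, -0.6, -0.5]
gripper_width: 0.818
grip_force: 0.0
t 7.13 turn [ 0.08 -0.03 -0.17] shift [ 0.     -0.      0.0001] pos [0.498  0.043  0.0431] F [ 1.23 -0.57 -0.54] w 0.818 j [-28.  27.  22. 119. -16.  37.   5.]
```

View pics/s3.png

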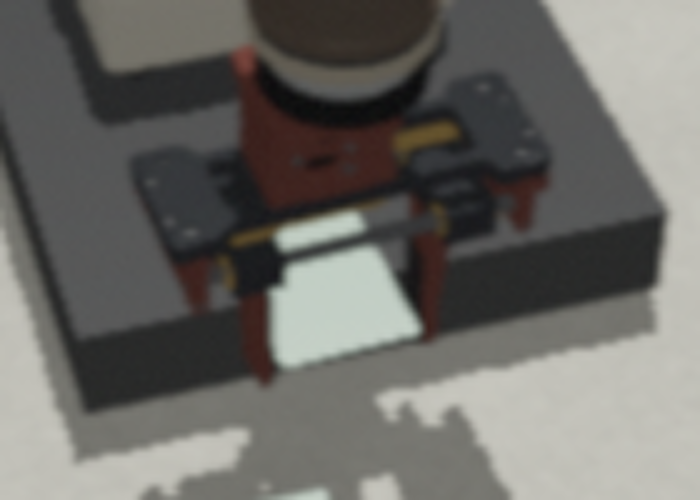

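The fingers straddle the overhanging end, at (262,330) and (430,285), clear of the stone. I'll close in on it.

```bash
python3 -m jog '[[[0,0,0],[0,0,0],79],[[0,0,0],[0,0,0],77],[[0,0,0],[0,0,0],74],[[0,0,0],[0,0,0],70],[[0,0,0],[0,0,0],70]]' ; python3 -m jog '[[[0,0,0],[0,0,0],70],[[0,0,0],[0,0,-0.001],70],[[0,0,0],[0,0,-0.003],70],[[0,0,0],[0,0,-0.006],70],[[0,0,0],[0,0,-0.01],70]]'
```

```text
time: 7.6
position: [0.4975, 0.0428, 0.0424]
tool_rot: [[-0.006, 1.0, 0.0], [1.0, 0.006, 0.0], [0.0, 0.0, -1.0]]
ft_force: [-1.1, 0.9, 2.0]
gripper_width: 0.766
grip_force: 30.0
time: 8.02
position: [0.4973, 0.0427, 0.0524]
tool_rot: [[-0.006, 1.0, -0.0], [1.0, 0.006, -0.0], [-0.0, -0.0, -1.0]]
ft_force: [0.7, 0.1, 0.2]
gripper_width: 0.764
grip_force: 30.0
```

```bash
python3 -m jog '[[[0,0,0],[0,0,-0.015],70],[[0,0,0],[0,0,-0.035],70],[[0,0,0],[0,0,-0.06],70],[[0,0,0],[0,0,-0.085],70],[[0,0,0],[0,0,-0.1],70]]' |grep -E "grip|ft"; python3 -m jog '[[[0,0,0],[0,0,-0.01],70],[[0,0,0],[0,0,-0.01],70],[[0,0,0],[0,0,-0.01],70]]' |grep -E "grip|ft"
python3 - <<'E'
from h import *
print(readout.sense()["position"])
p,d,K,T=snap("side"); np.savez("pics/side4.npz",p=p,d=d,K=K,T=T);q,dq,K2,T2=snap("scene"); np.savez("pics/scene4.npz",p=q,d=dq,K=K2,T=T2)
cv2.imwrite("pics/m4.png",np.hstack([cv2.resize(x[...,::-1],(400,300)) for x in(p,q)]))
E
```

```text
ft_force: [0.0, 0.5, -1.2]
gripper_width: 0.767
grip_force: 30.0
ft_force: [-0.1, 0.4, -1.0]
gripper_width: 0.769
grip_force: 30.0
[0.49746684 0.0429455  0.16229842]
```

View pics/m4.png

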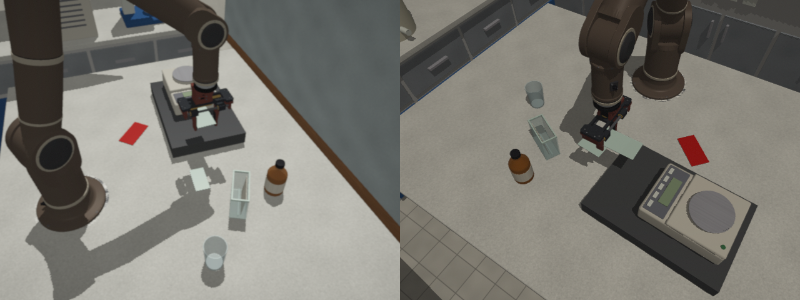

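The side view shows the gripper holding the cover at (205,118). The scene view shows the held cover projecting at (620,147), with the tank at (543,137). I'll check its tilt and pose from the scene depth.

Run:
```python
from h import *
f=np.load("pics/scene4.npz");p,d,K,T=f["p"],f["d"],f["K"],f["T"]
X=cloud(d,K,T); g=(d>0)&(abs(X[...,2]-.18)<.02)&(X[...,0]>.455)&(X[...,0]<.54)&(X[...,1]>.06)&(X[...,1]<.17)
c=p[235,352]; g&=np.abs(p.astype(int)-c.astype(int)).max(2)<30
Q=X[g]; A=np.c_[Q[:,:2]-[.4975,.106],np.ones(len(Q))]; s=np.linalg.lstsq(A,Q[:,2],rcond=None)[0]; print(len(Q),c,"slope x,y",s, "res",np.std(A@s-Q[:,2]), Q.min(0),Q.max(0))
m=g.astype(np.uint8); k=max(cv2.findContours(m,0,cv2.CHAIN_APPROX_NONE)[0],key=cv2.contourArea)
W=np.array([onz(K,T,u,v,s[2])[:2] for u,v in k[:,0]],np.float32); print(cv2.minAreaRect(W),cv2.boxPoints(cv2.minAreaRect(W)).round(4).tolist())
# tank rim: refined with both views already: centre .534,-.197, yaw 64.2
```

```text
1427 [135 147 133] slope x,y [ 0.0020004  -0.00555901  0.18043071] res 0.001320382773062582 [0.46133637 0.0600855  0.17605536] [0.53197285 0.15172735 0.18458544]
((0.49710986018180847, 0.10517077893018723), (0.06836763024330139, 0.09166773408651352), 0.6314310431480408) [[0.46239998936653137, 0.15060000121593475], [0.4634000062942505, 0.05900000035762787], [0.5317999720573425, 0.059700001031160355], [0.5307999849319458, 0.15139999985694885]]
```

Run:
```python
from h import *
for n in("scene4","scene0","side4","side0"):
    f=np.load(f"pics/{n}.npz");p,d,K,T=f["p"],f["d"],f["K"],f["T"]
    X=cloud(d,K,T); g=(d>0)&(abs(X[...,2]-.105)<.006)&(np.hypot(X[...,0]-.534,X[...,1]+.197)<.085)
    m=g.astype(np.uint8); n_,l,st,_=cv2.connectedComponentsWithStats(m,connectivity=8); j=1+np.argmax(st[1:,4]); g=l==j
    Q=X[g]; k=np.argwhere(g)[:,::-1]; W=np.array([onz(K,T,u,v,.105)[:2] for u,v in k],np.float32)
    print(n,len(Q),np.median(Q[:,2]),cv2.minAreaRect(W),cv2.boxPoints(cv2.minAreaRect(W)).round(4).tolist())
f=np.load("pics/scene0.npz")["p"][180:255,200:262,::-1]; h=np.load("pics/side0.npz")["p"][265:355,360:405,::-1]
cv2.imwrite("pics/t.png",np.hstack([cv2.resize(f,(480,580),interpolation=cv2.INTER_NEAREST),cv2.resize(h,(290,580),interpolation=cv2.INTER_NEAREST)]))
```

```text
scene4 372 0.10285848785639186 ((0.5356337428092957, -0.19474315643310547), (0.12506188452243805, 0.057629965245723724), 63.5038948059082) [[0.48190000653266907, -0.2379000037908554], [0.5335000157356262, -0.2635999917984009], [0.5892999768257141, -0.15160000324249268], [0.5376999974250793, -0.125900000333786]]
scene0 362 0.10331554519836357 ((0.5355982780456543, -0.1945326030254364), (0.12522803246974945, 0.0574415922164917), 63.22645950317383) [[0.48179998993873596, -0.23749999701976776], [0.5329999923706055, -0.26339998841285706], [0.5893999934196472, -0.15160000324249268], [0.5382000207901001, -0.1256999969482422]]
side4 422 0.10451326445868028 ((0.5333571434020996, -0.1996137648820877), (0.12543532252311707, 0.05666508898139), 63.167747497558594) [[0.4797999858856201, -0.24279999732971191], [0.5303000211715698, -0.26840001344680786], [0.586899995803833, -0.15639999508857727], [0.5364000201225281, -0.13089999556541443]]
side0 418 0.10422825752712155 ((0.5333598852157593, -0.199629008769989), (0.12544849514961243, 0.05661710724234581), 63.12472152709961) [[0.4797999858856201, -0.24279999732971191], [0.5303000211715698, -0.26840001344680786], [0.5870000123977661, -0.15649999678134918], [0.5364999771118164, -0.13089999556541443]]
```

View pics/t.png

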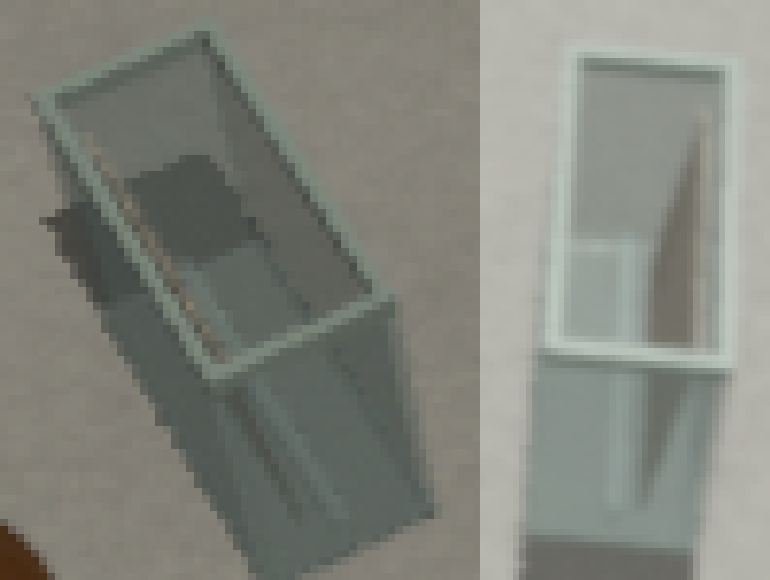

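The corners of the rim in both views agree with the depth fits. Tank centre is about (0.534, -0.197) and its long axis is at about 63.4°. Now I'll carry the cover over it.

Run:
```python
from h import *
delta((.5142,-.2366,.16),63.1)
```

```text
t 8.78 turn [-0.09  0.04 27.23] shift [-0.2795  0.0158  0.0014] pos [0.4968 0.0428 0.1613] F [-0.4   0.09 -0.64] w 0.767 j [-32.  16.  26. 114.  -9.  52.  -1.]
```

```bash
python3 -m jog '[[[0,0,2],[-0.012,0.001,0],70],[[0,0,4.5],[-0.034,0.002,0],70],[[0,0,7.5],[-0.06,0.004,0],70],[[0,0,10.5],[-0.088,0.005,0],70],[[0,0,13.5],[-0.116,0.007,0],70]]' |grep -E "grip|ft"
python3 - <<'E'
from h import *
delta((.5142,-.2366,.16),63.1)
E
```

```text
ft_force: [0.1, 0.6, -1.2]
gripper_width: 0.766
grip_force: 30.0
t 9.2 turn [-0.08  0.06 13.48] shift [-0.1547  0.047   0.0016] pos [ 0.5044 -0.0752  0.1615] F [ 0.15  0.63 -1.15] w 0.766 j [-23.  18.  32. 113. -12.  53.   1.]
```

```bash
python3 -m jog '[[[0,0,3],[-0.026,0.008,0],70],[[0,0,6],[-0.052,0.016,0],70],[[0,0,9],[-0.08,0.024,0],70],[[0,0,11.5],[-0.108,0.033,0],70],[[0,0,13],[-0.132,0.04,0],70]]' |grep -E "grip|ft"
python3 - <<'E'
from h import *
delta((.5142,-.2366,.13),63.1)
E
```

```text
ft_force: [0.9, 0.1, 0.0]
gripper_width: 0.768
grip_force: 30.0
t 9.62 turn [-0.05  0.08  0.4 ] shift [-0.0197  0.0112  0.0315] pos [ 0.513  -0.2139  0.1615] F [0.93 0.12 0.04] w 0.768 j [-10.  23.  36. 107. -16.  55.   7.]
```

```bash
python3 -m jog '[[[0,0,0.4],[-0.008,0.005,0.005],70],[[0,0,0.4],[-0.016,0.009,0.015],70],[[0,0,0.4],[-0.02,0.011,0.03],70],[[0,0,0.4],[-0.02,0.011,0.042],70],[[0,0,0.4],[-0.02,0.011,0.047],70]]' |grep -E "grip|ft";python3 -m jog '[[[0,0,0],[0,0,0],70],[[0,0,0],[0,0,0],70]]' |grep -E "posi"
python3 - <<'E'
from h import *
delta((.5142,-.2366,.115),63.1)
for n in("side","scene"):
    p,d,K,T=snap(n); np.savez(f"pics/{n}5.npz",p=p,d=d,K=K,T=T)
    if n=="side": a=cv2.resize(p[250:360,320:440,::-1],(480,440),interpolation=cv2.INTER_CUBIC)
    else: b=cv2.resize(p[170:260,185:265,::-1],(391,440),interpolation=cv2.INTER_CUBIC)[:,:320]
cv2.imwrite("pics/m5.png",np.hstack([a,b]))
E
```

```text
ft_force: [-0.3, 0.5, -0.3]
gripper_width: 0.765
grip_force: 30.0
position: [0.515, -0.2329, 0.115]
t 10.2 turn [-0.06  0.    0.36] shift [-0.0036  0.0009  0.    ] pos [ 0.515  -0.2329  0.115 ] F [-0.41 -0.04 -1.36] w 0.762 j [ -6.  27.  34. 108. -20.  50.  11.]
```

View pics/m5.png

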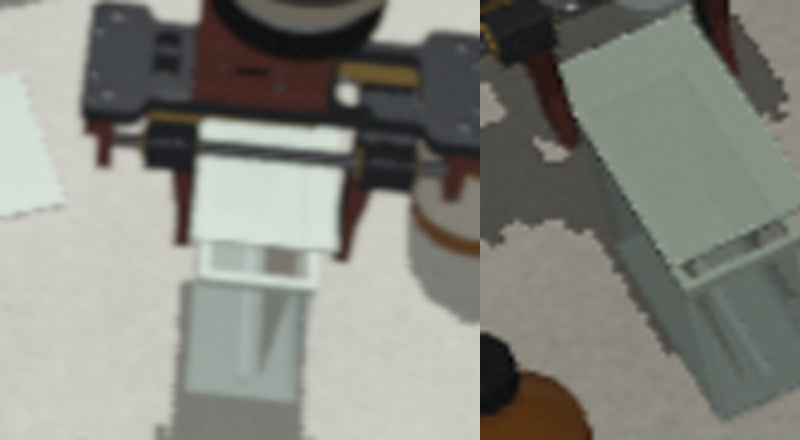

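The side view (left) shows the cover's near end at y≈245, above the rim's near end at y≈285. The scene view (right) shows the far end at (672,268), next to the rim corner (690,290). I'll compare cover and rim numerically per camera.

Run:
```python
from h import *
C={"scene":[(200-.5+u/7.74,180-.5+v/7.74) for u,v in((33,97),(203,25),(395,302),(212,382))],"side":[(360-.5+u/6.44,265-.5+v/6.44) for u,v in((567-480,43),(742-480,58),(734-480,372),(543-480,352))]}
for n in("scene","side"):
    f=np.load(f"pics/{n}5.npz");p,d,K,T=f["p"],f["d"],f["K"],f["T"]
    X=cloud(d,K,T); z0=.1335 if n=="scene" else .135
    c=p[200,220] if n=="scene" else p[300,385]
    g=(d>0)&(abs(X[...,2]-z0)<.009)&(np.hypot(X[...,0]-.534,X[...,1]+.195)<.09)&(np.abs(p.astype(int)-c.astype(int)).max(2)<45)
    m=g.astype(np.uint8); _,l,st,_=cv2.connectedComponentsWithStats(m); j=1+np.argmax(st[1:,4]); g=l==j
    W=np.array([onz(K,T,u,v,.1355)[:2] for v,u in np.argwhere(g)],np.float32); r=cv2.minAreaRect(W)
    print(n,g.sum(),np.median(X[g][:,2]),"cover",r,cv2.boxPoints(r).round(4).tolist())
    W=np.array([onz(K,T,u,v,.105)[:2] for u,v in C[n]],np.float32); print("  rim",cv2.minAreaRect(W),W.mean(0))
delta((.5142,-.2366,.115),63.1); R=readout.sense()
print("predicted cover", R["position"]+R["tool_rot"]@[.0443,0,-.0175])
```

```text
scene 1505 0.1343055930459357 cover ((0.5361694693565369, -0.19169549643993378), (0.12993572652339935, 0.06814765185117722), 63.42356872558594) [[0.4765999913215637, -0.2345999926328659], [0.5375999808311462, -0.26499998569488525], [0.5957000255584717, -0.14880000054836273], [0.5347999930381775, -0.11829999834299088]]
  rim ((0.5347033143043518, -0.19519305229187012), (0.12028004974126816, 0.05418432876467705), 63.722713470458984) [ 0.53491855 -0.19554393]
side 732 0.1350509310406356 cover ((0.5176239013671875, -0.22978034615516663), (0.050299737602472305, 0.06784015893936157), 63.74209976196289) [[0.47609999775886536, -0.23729999363422394], [0.536899983882904, -0.267300009727478], [0.5591999888420105, -0.22220000624656677], [0.4982999861240387, -0.19220000505447388]]
  rim ((0.5338727831840515, -0.1975458264350891), (0.12211426347494125, 0.05664148926734924), 63.134300231933594) [ 0.53384316 -0.19773857]
t 10.3 turn [ 0.04 -0.02  0.37] shift [-0.0036  0.0003  0.0008] pos [ 0.5156 -0.2333  0.1158] F [-0.51 -0.01 -0.55] w 0.763 j [ -6.  27.  34. 108. -20.  50.  11.]
predicted cover [ 0.53533199 -0.19362068  0.13336191]
```

Both cameras agree: shift by -3.5 mm along tool x, with no lateral shift or turn. Then lower.

```bash
python3 -m jog '[[[0,0,0],[-0.0035,0,0],70],[[0,0,0],[-0.0035,0,0.005],70],[[0,0,0],[-0.0035,0,0.011],70],[[0,0,0],[-0.0035,0,0.017],70],[[0,0,0],[-0.0035,0,0.021],70]]' |grep -E "posi|ft";python3 -m jog '[[[0,0,0],[0,0,0.001],70],[[0,0,0],[0,0,0.002],70],[[0,0,0],[0,0,0.003],70],[[0,0,0],[0,0,0.003],70]]' |grep -E "posi|ft"
```

```text
position: [0.5132, -0.2364, 0.0934]
ft_force: [0.1, -0.4, -0.5]
position: [0.5135, -0.2368, 0.0912]
ft_force: [-0.5, -0.0, -0.1]
```

```bash
python3 -m jog '[[[0,0,0],[0,0,0.0005],70],[[0,0,0],[0,0,0.001],70],[[0,0,0],[0,0,0.0015],70],[[0,0,0],[0,0,0.0015],70]]' |grep -E "posi|ft";python3 -m jog '[[[0,0,0],[0,0,0.0004],70],[[0,0,0],[0,0,0.0008],70],[[0,0,0],[0,0,0.0008],70]]' |grep -E "posi|ft"
```

```text
position: [0.5135, -0.2367, 0.0898]
ft_force: [0.4, -0.4, -0.8]
position: [0.5135, -0.2367, 0.089]
ft_force: [0.1, 0.4, -0.0]
```

```bash
python3 -m jog '[[[0,0,0],[0,0,0.0003],70],[[0,0,0],[0,0,0.0006],70],[[0,0,0],[0,0,0.0006],70]]' |grep -E "posi|ft"
```

```text
position: [0.5135, -0.2367, 0.0884]
ft_force: [0.0, -0.2, -0.0]
```

```bash
python3 -m jog '[[[0,0,0],[0,0,0.0003],70],[[0,0,0],[0,0,0.0005],70],[[0,0,0],[0,0,0.0005],70]]' |grep -E "posi|ft|mom"
```

```text
position: [0.5135, -0.2368, 0.0879]
ft_force: [0.5, 0.8, -0.8]
```

```bash
python3 -m jog '[[[0,0,0],[0,0,0.0003],70],[[0,0,0],[0,0,0.0005],70],[[0,0,0],[0,0,0.0005],70]]' |grep -E "posi|ft"
```

```text
position: [0.5136, -0.2368, 0.0876]
ft_force: [-0.5, -0.4, 1.8]
```

```bash
python3 -m jog '[[[0,0,0],[0,0,0.0003],70],[[0,0,0],[0,0,0.0005],70],[[0,0,0],[0,0,0.0005],70]]' |grep -E "posi|ft"
```

```text
position: [0.5136, -0.2368, 0.0875]
ft_force: [-2.3, 1.2, 7.4]
```

```bash
python3 -m jog '[[[0,0,0],[0,0,-0.0003],70],[[0,0,0],[0,0,-0.0003],72],[[0,0,0],[0,0,-0.0003],77],[[0,0,0],[0,0,-0.0003],80],[[0,0,0],[0,0,-0.0003],84]]' ;python3 -m jog '[[[0,0,0],[0,0,0],90],[[0,0,0],[0,0,0],95],[[0,0,0],[0,0,0],97],[[0,0,0],[0,0,0],97],[[0,0,0],[0,0,0],97]]' |grep -E "ft|grip"
```

```text
time: 13.05
position: [0.5136, -0.2367, 0.0871]
tool_rot: [[0.447, 0.894, 0.0], [0.894, -0.447, -0.0], [-0.0, 0.0, -1.0]]
ft_force: [-0.3, -0.2, 0.1]
gripper_width: 0.829
grip_force: 0.0
ft_force: [1.4, -0.8, -1.0]
gripper_width: 0.972
grip_force: 0.0
```

```bash
python3 -m jog '[[[0,0,0],[0,0,-0.003],97],[[0,0,0],[0,0,-0.01],97],[[0,0,0],[0,0,-0.03],97],[[0,0,0],[0,0,-0.06],97],[[0,0,0],[0,0,-0.1],97]]' |grep -E "ft|grip";python3 -m jog '[[[0,0,0],[0,0,-0.04],97],[[0,0,0],[-0.03,-0.02,-0.08],97],[[0,0,0],[-0.06,-0.04,-0.12],97],[[0,0,0],[-0.08,-0.06,-0.15],97],[[0,0,0],[-0.08,-0.08,-0.16],97]]' |grep -E "ft|posi"
python3 - <<'E'
from h import *
for n in("side","scene"):
    p,d,K,T=snap(n); np.savez(f"pics/{n}6.npz",p=p,d=d,K=K,T=T)
    if n=="side": a=cv2.resize(p[240:360,320:440,::-1],(400,400),interpolation=cv2.INTER_CUBIC)
    else: b=cv2.resize(p[165:265,180:280,::-1],(400,400),interpolation=cv2.INTER_CUBIC)
    c=p[215,229] if n=="scene" else p[295,385]
    X=cloud(d,K,T); g=(d>0)&(abs(X[...,2]-.107)<.009)&(np.hypot(X[...,0]-.534,X[...,1]+.197)<.09)&(np.abs(p.astype(int)-c.astype(int)).max(2)<25)
    m=g.astype(np.uint8); _,l,st,_=cv2.connectedComponentsWithStats(m); j=1+np.argmax(st[1:,4]); g=l==j
    W=np.array([onz(K,T,u,v,.108)[:2] for v,u in np.argwhere(g)],np.float32); r=cv2.minAreaRect(W)
    Q=X[g]; A=np.c_[Q[:,:2]-[.534,-.197],np.ones(len(Q))]; print(n,g.sum(),np.linalg.lstsq(A,Q[:,2],rcond=None)[0].round(4),r)
cv2.imwrite("pics/m6.png",np.hstack([a,b]))
E
```

```text
ft_force: [0.9, -0.8, -0.3]
gripper_width: 0.973
grip_force: 0.0
position: [0.406, -0.2751, 0.3489]
ft_force: [0.9, 1.4, 1.2]
side 1721 [-0.0006  0.0006  0.1078] ((0.5336989164352417, -0.19698303937911987), (0.1273241490125656, 0.06632858514785767), 64.09893798828125)
scene 1443 [ 0.005  -0.0006  0.1067] ((0.5346609354019165, -0.19549401104450226), (0.12912780046463013, 0.06778334081172943), 64.15130615234375)
```

View pics/m6.png

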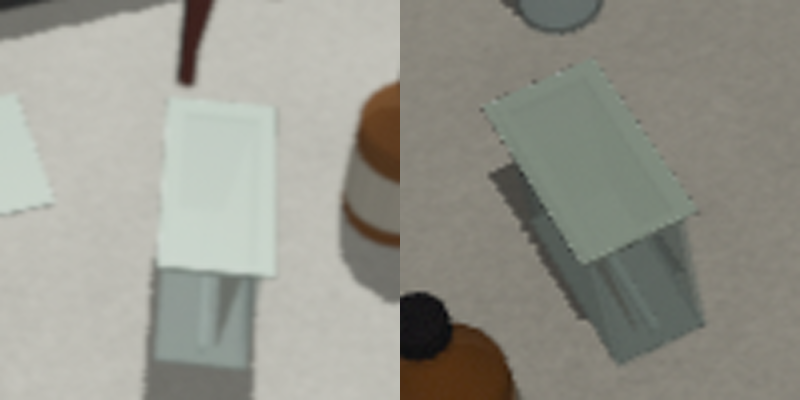

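The cover lies flat on the tank rim and the mouth is fully covered: cover corners in the side crop at (168,98) to (275,275). In each camera its centre is within about 1 mm of the rim centre and its angle within about 1°. The gripper is clear, so I'm handing in.

```bash
python3 -c "
from bench import order,readout
print(readout.sense()['time'],order.sign_off())"
```

```text
the job is handed in; nothing more can be done
14.4 None
```

The cover plate was slid out by about a third of its length, pinched across its width at the overhanging end, lifted, and laid flat over the whole tank mouth; the job was handed in at 14.4 s.

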